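# Tighten an eye-headed cam clamp with a tommy bar

### The arm

A 7-joint arm with a two-finger parallel gripper is mounted at the origin on a cart in front of the work surface, level with it; the furniture and walls round the work are solid. World frame = base frame: x ahead of the robot, y to its left, z up, the work surface at z = 0. Lengths are in m, angles in rad, forces in N, time in s.
With the tool pointing down it reaches from about 0.425 to 0.875 m from the base axis. Payload 4.7 kg.
Tool frame: the origin (TCP) lies midway between the tips of the shut fingers; the grasp point (between the pads) lies 19 mm behind it; z points along the fingers, y is the line along which they close (so a half turn about z gives the same grasp; the last joint's range is limited). The gripper opens to 87 mm and grips with 3 to 60 N. Pads are 19 mm wide; open, the fingers measure 117 mm over their backs; the gripper's body (75 mm by 190 mm) begins 51 mm behind the grasp point.
Start: joints at [1.347, 0.321, -0.07, 1.45, 0.023, 1.371, -0.057], TCP at [0.153, -0.632, 0.223] pointing down, gripper open.
Joint ranges: [-2.86, 2.86], [-0.3, 2.09], [-1.38, 1.24], [0.06, 2.45], [-1.56, 4.7], [0.09, 2.05], [-2.69, 2.69]. Speed limits (rad/s): [2.57, 2.57, 3.14, 3.14, 3.14, 3.14, 3.14].

### API

Orientations are given as a rotation vector (axis times angle).
In Python, from bench import ctrl gives the robot as it stands. The module is installed in compiled form; this text tells all that it offers.
- The arm moves only by the shell command python3 -m handwheel 'ROWS' [FORCE]. ROWS is JSON, a list of rows, each a list of 7 numbers: the finger opening in m, from 0 to 0.087, then the shift along the tool's x, y, z in m, then the turn, a rotation vector about the tool's x, y, z in degrees. A call has 1 to 12 rows; each row shifts and turns the commanded pose from where the row before left it, along the tool's axes as they then stand; what a row does not reach is not made up. A row lasts 1/8 s, in which the tool goes at most 62.5 mm and 10.7 degrees, less where a joint would pass 70% of its speed; a pose out of reach is approached as far as the arm can. A call is refused whole if a number of a shift passes 0.0625 or a number of a turn 10.7, either way. A call with a gripper value outside its range is refused whole. The fingers move at their own pace and stop on an object; FORCE is the grip in N (left out, the last holds). Time passes only in rows, so rows that do not move let the fingers close. It gives the time, the measured TCP pose, the force, the opening and the grip force at its end, in the units of the state.
- ctrl.get_state(): the state, without advancing time (a new reading comes with each control period).
- ctrl.get_image(name): name is "side" or "top"; returns (picture, depth): 420x560x3 uint8, blue, green, red; 420x560 float32, m along the optical axis (not along the pixel's ray), 0 where there is no reading.
- ctrl.camera_info(name): a dict with "intrinsics" (3x3 intrinsics, pixels), "D" ([k1, k2, p1, p2, k3] as OpenCV has them; the pictures are not rectified), "R" (3x3) and "t" (3): a world point X has camera coordinates R X + t. Camera axes: x right, y down, z forward; pixel columns grow to the right and rows downward; lengths in m; the calibration is good to about 2 mm. A picture is of the moment at which its call begins. camera_info takes no time and is no camera call.
- ctrl.close_job(): hands the job in; it is judged then, once.
The state is a dict: "time": time; "joint_positions": joint angles; "qd": joint speeds; "joint_torque": joint torques, N m; "position": TCP position; "tool_rot": TCP orientation; "ft_force": force on the tool from outside, world axes, zero at the start; "torque": the same for the moment, N m; "grip_width": opening from 0.0 (shut) to 1.0 (fully open); "grip_force": force on a finger pad.
Only numpy, scipy, OpenCV 4.12 (cv2) and the standard library are available. Lean on these libraries where they do the work, as an engineer would, in place of code of your own. Each camera call takes 0.05 s, during which the arm holds its last target. There are 200 camera calls.

### The job

Pick up the brass drift punch, slide it through the eye on top of the clamp spindle and use it as a tommy bar to turn the spindle clockwise, seen from above, until its cam holds the wooden block firmly against the fence; feel for the resistance and do not bruise the wood. Then draw the punch out of the eye and lay it back on the bench top, beside the fixture, with the clamp left tight. Turn the spindle only with the punch, not with the fingers, and leave the oil filter, the blue cup and the marker pen alone.

Things in the scene. Friction and masses are not known exactly. Their poses are not given: they have to be found in the camera images.
- punch: plain round brass drift punch, 12 mm in diameter, 118 mm long, 90 g, lying on the bench left of the fixture. Its long axis is its own y; the origin lies midway along it on the underside (6 mm off the centre line as it lies at the start). Held, its pose is not reported.
- punch_mid (a point): centre of the punch, on its centre line
- punch_a (a point): centre of the punch's end face at +y
- punch_b (a point): centre of the punch's end face at -y (the two ends are alike)
- punch_qa (a point): point on the punch's centre line 30 mm from its middle towards punch_a
- punch_qb (a point): point on the punch's centre line 30 mm from its middle towards punch_b
- fixture: fixed clamping fixture: grey base plate 190 x 160 x 15 mm, from x = -115 to +75 mm and y = -80 to +80 mm in its own frame, origin on the bench. The spindle's upright axis is at x = -75, y = 0 of it. Beyond the block is a fence, a steel bar 120 mm long and 38 mm high, adjustable: its face lies anywhere within about 5 mm near x = 2 mm and is not tracked, so the gripping angle must be felt.
- spindle_turn (a joint): angle of the upright spindle on the fixture in rad, 0 to 2.2; grows clockwise seen from above. Its eccentric cam moves towards the block (+x of the fixture) as the angle grows. It starts slack near 0 and grips somewhere between 0.6 and 1.4. Plain friction of 0.18 N m resists all turning and keeps the spindle where it is left.
- eye (a point): centre of the eye's bore, on the spindle's axis, 95 mm above the bench; x is the bore's direction, level, turning with the spindle (at joint 0, 50 degrees anticlockwise of the fixture's x seen from above), z up. A slippery steel ring 22 mm long, 29 mm across, bore 14.8 mm, flared to 18 mm at both mouths; the punch turns some 0.3 to 0.5 rad before it takes the spindle along.
- spindle: spindle with eye and cam (36 mm disc, 8 mm off the axis, 20 to 44 mm above the bench), shaft 15 mm thick; origin on its axis at bench height. Once the cam bears on the block, each 10 N of clamping force adds about 0.1 N m to the turning moment. Stop at 0.35 to 0.4 N m (7 N at 55 mm from the axis); 8 to 40 N of clamping force is good, over 45 N bruises the wood.
- block: loose wooden block 60 mm (its x) x 120 mm x 45 mm high, on the base plate between cam and fence, at first up to 3 mm short of the fence; its top is 60 mm above the bench; origin at the centre of its underside
- oil_filter: bystander: black oil filter, 70 mm across, 114 mm tall, upright; origin at the centre of its underside
- blue_cup: bystander: blue plastic cup, 71 mm across, 50 mm tall; origin at the centre of its underside
- pen: bystander: black and white marker pen 128 mm long along its y, 17 mm thick, lying; origin midway on the underside

How it is judged:
On the way, in this order (a step that is already met when the one before it is completed fails the run):
1. the punch is through the eye, with both ends standing out (((x of punch_a in the frame of eye above 0.012 m and x of punch_b in the frame of eye below -0.012 m) or (x of punch_b in the frame of eye above 0.012 m and x of punch_a in the frame of eye below -0.012 m)) and distance between any of punch_mid, punch_qa, punch_qb and eye below 0.019 m), for 0.2 s.
2. with the punch still through the eye, the cam clamps the block with 8 to 40 N (all of step 1 and contact force between spindle and block between 8 and 40 N), for 0.2 s.
At the end, for the whole second after the job is handed in: The cam holds the block against the fence with 8 to 40 N; the punch is out of the eye (its middle over 90 mm from it), lying level, released and at rest on the bench top; the block stands flat (contact force between spindle and block between 8 and 40 N and height (world z) of punch below 0.0135 m and angle between punch's own y axis and vertical between 1.5 and 1.64 rad and horizontal distance between punch_mid and eye above 0.09 m and linear speed of punch below 0.02 m/s and angle between block's own z axis and vertical below 0.05 rad and contact force between the fingers and punch below 0.1 N); the robot touches nothing.
It fails at once if the wood is bruised: cam and block press with more than 45 N (contact force between spindle and block above 45 N).
It fails at once if the spindle or its eye is pushed with the fingers (over 3 N) (contact force between the fingers and spindle above 3 N).
It fails at once if the black oil filter is moved more than 20 mm (distance of oil_filter from where it was at the start of the episode above 0.02 m).
It fails at once if the blue cup is moved more than 20 mm (distance of blue_cup from where it was at the start of the episode above 0.02 m).
It fails at once if the marker pen is moved more than 20 mm (distance of pen from where it was at the start of the episode above 0.02 m).
It also fails if it takes over 70 s, if anything falls off the work surface, if the arm or the gripper's body presses on something with over 40 N, if the wrist force passes 120 N, or if a joint passes its speed limit or range.

## Working session

There is one attempt and no reset: what is moved stays moved. The work goes in short steps, Python scripts to look and compute and a shell command to move; the robot and the scene stay as the last step left them, time stands still between calls to the robot, and variables do not carry over. Pictures are saved under pics/ and viewed, at most 10 in all, crops included, and the job is handed in when it is done.

```bash
mkdir -p pics; cat > h.py <<'E'
import numpy as np, cv2
from bench import ctrl
from scipy.spatial.transform import Rotation as Ro
def grab(n):
    im,d=ctrl.get_image(n); c=ctrl.camera_info(n); return im,d,c
def world(c,d,uv,z=None):
    """pixels -> world by depth, or on plane z"""
    uv=np.atleast_2d(np.float64(uv)); K=np.array(c["intrinsics"],float);R=np.array(c["R"]);t=np.array(c["t"])
    n=cv2.undistortPoints(uv[:,None],K,np.array(c["D"],float))[:,0]
    r=np.c_[n,np.ones(len(n))]
    if z is None: s=np.array([d[int(round(v)),int(round(u))] for u,v in uv])
    else:
        o=-R.T@t; s=(z-o[2])/(r@R)[:,2]
    return (r*s[:,None]-t)@R
def proj(c,X):
    return cv2.projectPoints(np.float64(np.atleast_2d(X)),np.array(c["R"],float),np.array(c["t"],float),np.array(c["intrinsics"],float),np.array(c["D"],float))[0][:,0]
E
python3 - <<'E'
from h import *
s=ctrl.get_state(); print({k:np.round(v,3) for k,v in s.items()})
for n in("top","side"):
    im,d,c=grab(n); cv2.imwrite(f"pics/{n}0.png",im); np.save(f"pics/{n}0.npy",d)
    print(n,-np.array(c["R"]).T@c["t"],np.array(c["R"])[2])
E
```

```text
{'time': np.float64(0.0), 'joint_positions': array([ 1.347,  0.322, -0.07 ,  1.452,  0.023,  1.371, -0.057]), 'qd': array([ 0.001, -0.001,  0.001,  0.001,  0.001, -0.001, -0.   ]), 'joint_torque': array([-0.0000e+00, -4.9129e+01, -4.0400e-01, -3.1253e+01, -6.4000e-02,
        4.4000e-02,  0.0000e+00]), 'position': array([ 0.153, -0.631,  0.221]), 'tool_rot': array([-3.117e+00, -3.730e-01,  1.000e-03]), 'ft_force': array([-0.419, -0.876, -0.055]), 'torque': array([0.004, 0.003, 0.034]), 'grip_force': np.float64(0.0), 'grip_width': np.float64(1.001)}
top [0.31808393 0.0881121  1.10916992] [ 0.24009035 -0.0203261  -0.97053772]
side [0.54314795 1.29120757 0.55663698] [-0.00284725 -0.93156652 -0.36355979]
```

View pics/top0.png

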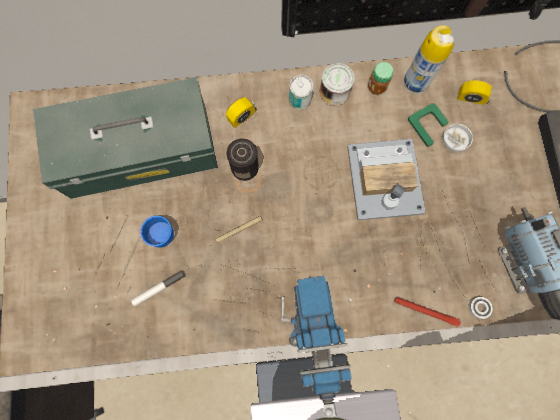

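View pics/side0.png

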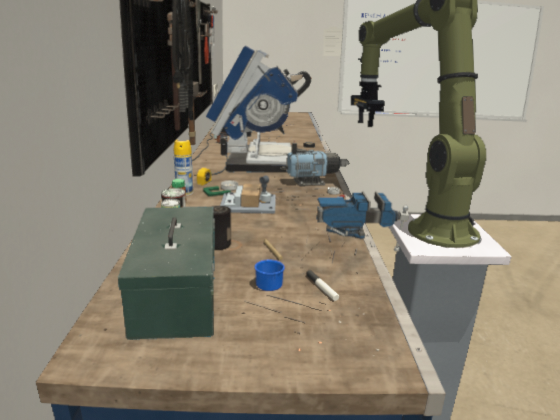

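The top view shows the punch from (217,240) to (262,218), the fixture plate around (387,180) with the eye near (397,190), filter (243,158), cup (158,231), pen (158,288), and a vise at (318,310). I'll zoom on the fixture and punch.

```bash
python3 - <<'E'
from h import *
im=cv2.imread("pics/top0.png"); d=np.load("pics/top0.npy"); c=ctrl.camera_info("top")
a=cv2.resize(im[130:230,335:440],None,fx=5.5,fy=5.5,interpolation=cv2.INTER_CUBIC)
cv2.imwrite("pics/fx.png",a)
print(c["intrinsics"])
# punch segmentation by height above bench
ys,xs=np.mgrid[0:420,0:560]; W=world(c,d,np.c_[xs.ravel(),ys.ravel()]).reshape(420,560,3)
np.save("pics/W.npy",W)
print("bench",np.median(W[260:280,220:280,2]))
m=(W[...,2]>0.004)&(d>0); m[:,:212]=0;m[:,268:]=0;m[:212]=0;m[246:]=0
hsv=cv2.cvtColor(im,cv2.COLOR_BGR2HSV)
p=W[m]; print(m.sum(),p.mean(0),p.max(0),p.min(0))
print(world(c,d,[[217,239],[261,219]],0.006))
print("plate corners",world(c,d,[[349,143],[412,141],[424,213],[356,218]],0.015))
q=W[150:215,370:420]; mm=q[...,2]>0.07; print("eye px",q[mm][:, :].mean(0),q[mm].max(0),q[mm].min(0), np.argwhere(mm).mean(0)[::-1]+[370,150])
for n,(u,v) in dict(filter=(241,147),cup=(158,231),pen=(158,288),block=(378,178),vise=(315,290)).items(): print(n,W[v,u])
E
```

```text
[[472.43599107   0.         272.56034502]
 [  0.         472.43599107 203.55877886]
 [  0.           0.           1.        ]]
bench -0.00023775798297708377
272 [0.5371661  0.15227915 0.00969504] [0.57966996 0.20691939 0.01644702] [0.50176207 0.09595701 0.00414626]
[[0.51839624 0.20409287 0.006     ]
 [0.55597704 0.09624096 0.006     ]]
plate corners [[ 0.72245039 -0.13698204  0.015     ]
 [ 0.71158781 -0.29056187  0.015     ]
 [ 0.52999939 -0.28798157  0.015     ]
 [ 0.5339515  -0.12745782  0.015     ]]
eye px [ 0.54504776 -0.18189255  0.193737  ] [0.58465781 0.0881121  1.10916992] [ 0.31808393 -0.22648033  0.07264325] [397.63190184 190.88343558]
filter [0.70424282 0.12479384 0.10550119]
cup [0.55134573 0.34106025 0.00751552]
pen [0.41759008 0.34371343 0.01812744]
block [ 0.61349125 -0.18217847  0.0606702 ]
vise [ 0.37254881 -0.0029295   0.10161008]
```

View pics/fx.png

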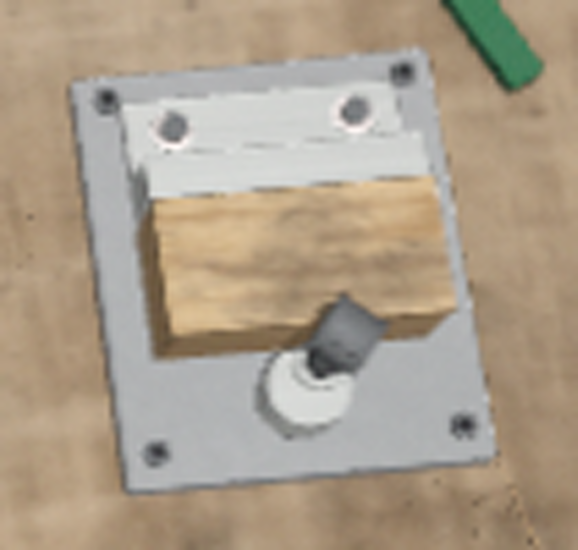

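The crop shows the plate corners at about (72,85), (425,48), (495,460) and (127,492). The eye is centred near (347,334), with its bore running up-left to down-right. I'll fit the fixture pose, cross-check it against the eye depth pixels, and refine the punch.

```bash
python3 - <<'E'
from h import *
from scipy.optimize import least_squares
im=cv2.imread("pics/top0.png"); d=np.load("pics/top0.npy"); c=ctrl.camera_info("top"); W=np.load("pics/W.npy"); W[d==0]=np.nan
P=(np.array([[72,85],[425,48],[495,460],[127,492]])+.5)/5.5-.5+[335,130]
M=np.array([[75,80],[75,-80],[-115,-80],[-115,80]])/1000
def X(p,m,z): 
    R=Ro.from_euler('z',p[2]).as_matrix()[:2,:2]; return np.c_[m@R.T+p[:2],np.full(len(m),z)]
f=least_squares(lambda p:(proj(c,X(p,M,.015))-P).ravel(),[.62,-.21,0]); p=f.x
print("fixture",p[:2],np.degrees(p[2]),"res",f.fun.round(2))
sp=X(p,np.array([[-.075,0]]),.095)[0]; print("spindle axis",sp,"eye px",proj(c,sp)[0])
ex=(np.array([[343,295],[388,325],[350,375],[312,345]])+.5)/5.5-.5+[335,130]
e=world(c,d,ex,.100); print("eye corners@.1",e.round(4).tolist(),e.mean(0))
q=W[150:215,370:420]; mm=(q[...,2]>.085)&(q[...,2]<.13); k=q[mm]; print("eye depth pts",len(k),np.median(k,0),k.max(0),k.min(0))
# bar on block
hsv=cv2.cvtColor(im,cv2.COLOR_BGR2HSV)
m=np.zeros((420,560),bool); m[212:247,210:270]=1
# brass: compare to local bench colour
diff=cv2.absdiff(im,cv2.medianBlur(im,31)).sum(2); s=(m&(W[...,2]>.006)&(W[...,2]<.02)).astype(np.uint8)
n,l,st,ce=cv2.connectedComponentsWithStats(s); i=1+np.argmax(st[1:,4]); pts=np.argwhere(l==i)[:,::-1]
r=cv2.minAreaRect(np.float32(pts)); b=cv2.boxPoints(r); print("rect",r)
w=world(c,d,b,.006); print(w.round(4)); 
wp=world(c,d,pts,.006)[:,:2]; u,sv,vt=np.linalg.svd(wp-wp.mean(0)); t=(wp-wp.mean(0))@vt[0]; print("punch mid",wp.mean(0)+vt[0]*(t.max()+t.min())/2,"len",np.ptp(t),"yaw",np.degrees(np.arctan2(vt[0][1],vt[0][0])))
v=W[255:360,270:360]; a=v[(v[...,2]>.03)&(v[...,2]<.2)]; print("vise max x,z",np.nanmax(a,0),np.nanmin(a,0))
fl=W[130:190,220:265];a=fl[fl[...,2]>.095];print("filter top",np.nanmedian(a,0),np.nanmax(a,0),np.nanmin(a,0))
# side view
im2=cv2.imread("pics/side0.png"); c2=ctrl.camera_info("side"); print("side: eye",proj(c2,sp),"punch ends",proj(c2,[[.5184,.204,.006],[.556,.0962,.006]]))
a=cv2.resize(im2[160:270,190:300],None,fx=5,fy=5,interpolation=cv2.INTER_CUBIC); cv2.imwrite("pics/s1.png",a)
E
```

```text
fixture [ 0.64420399 -0.21131822] -0.4505025595613197 res [-0.59 -0.85  0.21 -0.03  0.55  0.26 -0.19  0.53]
spindle axis [ 0.56920631 -0.21072852  0.095     ] eye px [397.20269455 191.22948878]
eye corners@.1 [[0.5862, -0.2117, 0.1], [0.572, -0.2275, 0.1], [0.553, -0.2091, 0.1], [0.5668, -0.196, 0.1]] [ 0.56949366 -0.21106574  0.1       ]
eye depth pts 135 [ 0.56824352 -0.20949654  0.10492791] [ 0.58465781 -0.1941883   0.11083684] [ 0.55343549 -0.22648033  0.08526438]
rect ((238.70001220703125, 228.9000244140625), (4.919347763061523, 49.64070510864258), 63.43495178222656)
[[0.5216 0.2076 0.006 ]
 [0.5645 0.0983 0.006 ]
 [0.5533 0.0941 0.006 ]
 [0.5106 0.2032 0.006 ]]
punch mid [0.53811591 0.15101402] len 0.11740803914295785 yaw 111.61105443192862
vise max x,z [0.40649659 0.06835989 0.11768751] [ 0.2315343  -0.0507953   0.03002636]
filter top [0.68752713 0.12447341 0.10901168] [0.72335606 0.15826523 0.11743378] [0.65492636 0.09001024 0.09510012]
side: eye [[264.75217549 179.33372531]] punch ends [[279.83700926 257.13416738]
 [266.53533238 239.99404918]]
```

View pics/s1.png

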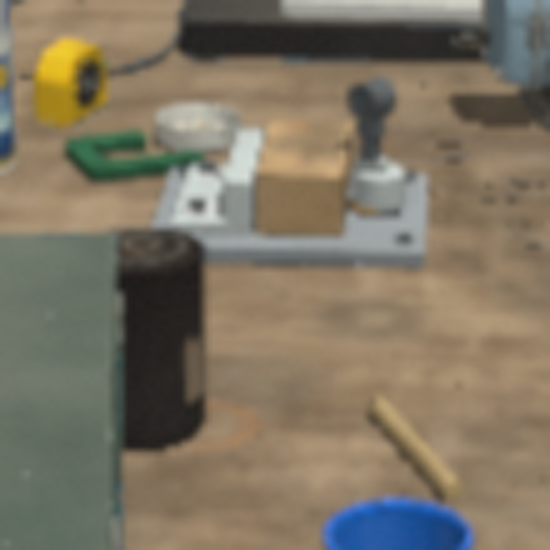

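The side crop shows the eye at px (264.4,179.6), which agrees with the fit's prediction of (264.7,179.3). The spindle axis is therefore at about (0.569,-0.2105), the bore at about 48° and the punch mid at (0.538,0.151) with yaw 111°. I'll grip the punch's left half, because the right half would bring the gripper body too close to the filter. First I move over it.

```bash
cat > go.py <<'E'
"""go.py x y z yaw : shift (tool axes, mm) and turn (deg) from the measured pose to TCP target, tool down, tool x at yaw"""
import sys; from h import *
def show(a=None):
    s=ctrl.get_state(); R=Ro.from_rotvec(s["tool_rot"]); x=R.as_matrix()[:,0]; p=np.array(s["position"])
    F=np.array(s["ft_force"]);T=np.array(s["torque"]); C=np.array([.569,-.2105]); r=p[:2]-C
    print("t %.2f pos"%s["time"],p.round(4),"yaw %.1f"%np.degrees(np.arctan2(x[1],x[0])),"tilt",R.as_matrix()[:2,2].round(3),"F",F.round(1),"T",T.round(2),"w %.3f gf %.1f"%(s["grip_width"]*.087,s["grip_force"]),"j7 %.2f"%s["joint_positions"][6],
      "Mspin %.2f"%-(T[2]+r[0]*F[1]-r[1]*F[0]),"r %.1f mm az %.1f"%(np.hypot(*r)*1e3,np.degrees(np.arctan2(r[1],r[0]))))
    if a:
        th=np.radians(a[3]); Rt=np.array([[np.cos(th),np.sin(th),0],[np.sin(th),-np.cos(th),0],[0,0,-1]])
        print("shift mm",(R.inv().apply(np.array(a[:3])-p)*1e3).round(1),"turn",np.degrees((R.inv()*Ro.from_matrix(Rt)).as_rotvec()).round(2))
if __name__=="__main__": show([float(v) for v in sys.argv[1:]])
E
python3 -m handwheel '[[0.06,0.0427,-0.0289,0,0,0,0],[0.06,0.0427,-0.0289,0,0,0,0],[0.06,0.0427,-0.0289,0,0,0,0],[0.06,0.0427,-0.0289,0,0,0,0],[0.06,0.0427,-0.0289,0,0,0,0],[0.06,0.0427,-0.0289,0,0,0,0],[0.06,0.0427,-0.0289,0,0,0,0],[0.06,0.0427,-0.0289,0,0,0,0],[0.06,0.0427,-0.0289,0,0,0,0],[0.06,0.0427,-0.0289,0,0,0,0]]' 40
python3 -m handwheel '[[0.06,0.016,-0.051,0,0,0,0],[0.06,0.016,-0.051,0,0,0,0],[0.06,0.016,-0.051,0,0,0,0],[0.06,0.016,-0.051,0,0,0,0],[0.06,0.016,-0.051,0,0,0,0],[0.06,0.016,-0.051,0,0,0,0],[0.06,0.016,-0.051,0,0,0,0],[0.06,0.016,-0.051,0,0,0,0]]'
python3 -m handwheel '[[0.06,0,0,0,0,0,-9.7],[0.06,0,0,0,0,0,-9.7],[0.06,0,0,0,0,0,-9.7],[0.06,0,0,0,0,0,-9.7],[0.06,0,0,0,0,0,-9.7],[0.06,0,0,0,0,0,-9.7],[0.06,0,0,0,0,0,-9.7],[0.06,0,0,0,0,0,-9.7],[0.06,0,0,0,0,0,-9.7],[0.06,0,0,0,0,0,-9.7],[0.06,0,0,0,0,0,0]]'
python3 go.py 0.528 0.177 0.10 111
```

```text
time: 1.35
position: [0.5006, -0.249, 0.2222]
tool_rot: [3.119, 0.372, -0.001]
ft_force: [0.4, -1.1, 0.1]
grip_width: 0.688
grip_force: 0.0
time: 2.35
position: [0.5281, 0.1777, 0.2223]
tool_rot: [3.119, 0.372, -0.0]
ft_force: [1.1, -0.2, -0.3]
grip_width: 0.695
grip_force: 0.0
time: 3.72
position: [0.528, 0.1762, 0.2221]
tool_rot: [-1.79, -2.581, 0.001]
ft_force: [-0.0, 0.6, 0.5]
grip_width: 0.689
grip_force: 0.0
t 3.73 pos [0.528  0.1762 0.2221] yaw 110.5 tilt [-0.001 -0.   ] F [-0.   0.6  0.5] T [ 0.03 -0.12  0.01] w 0.060 gf 0.0 j7 -0.17 Mspin -0.01 r 388.9 mm az 96.0
shift mm [  0.7   0.3 122.1] turn [-0.05 -0.01 -0.48]
```

```bash
python3 -m handwheel '[[0.06,0.001,0,0.05,0,0,0],[0.06,0,0,0.05,0,0,0],[0.06,0,0,0.05,0,0,0],[0.06,0,0,0.045,0,0,0],[0.06,0,0,0.018,0,0,0],[0.06,0,0,0.006,0,0,0],[0.06,0,0,0,0,0,0]]'
python3 go.py
python3 -m handwheel '[[0,0,0,0,0,0,0],[0,0,0,0,0,0,0],[0,0,0,0,0,0,0],[0,0,0,0,0,0,0],[0,0,0,0,0,0,0],[0,0,0,0,0,0,0]]' 45
python3 go.py
```

```text
time: 4.6
position: [0.5289, 0.1778, 0.0047]
tool_rot: [1.788, 2.582, 0.002]
ft_force: [0.0, 0.7, 0.4]
grip_width: 0.689
grip_force: 0.0
t 4.60 pos [0.5289 0.1778 0.0047] yaw 110.6 tilt [0.002 0.   ] F [0.  0.7 0.4] T [-0.03 -0.16 -0.06] w 0.060 gf 0.0 j7 -0.35 Mspin 0.08 r 390.3 mm az 95.9
time: 5.35
position: [0.5279, 0.1773, 0.0035]
tool_rot: [-1.788, -2.583, 0.0]
ft_force: [0.3, -0.9, 0.5]
grip_width: 0.124
grip_force: 45.0
t 5.35 pos [0.5279 0.1773 0.0035] yaw 110.6 tilt [-0. -0.] F [ 0.3 -0.9  0.5] T [ 0.02 -0.1  -0.03] w 0.011 gf 45.0 j7 -0.35 Mspin 0.13 r 390.0 mm az 96.1
```

```bash
python3 -m handwheel '[[0,0,0,-0.03,0,0,0],[0,0,0,-0.05,0,0,0],[0,0,0,-0.05,0,0,0],[0,0,0,-0.04,0,0,0]]'
python3 -m handwheel '[[0,-0.054,0,0,0,0,0],[0,-0.054,0,0,0,0,0],[0,-0.054,0,0,0,0,0],[0,-0.054,0,0,0,0,0],[0,-0.054,0,0,0,0,0],[0,-0.054,0.002,0,0,0,0]]'
python3 -m handwheel '[[0,0,0,0,0,0,10.4],[0,0,0,0,0,0,10.4],[0,0,0,0,0,0,10.4],[0,0,0,0,0,0,10.4],[0,0,0,0,0,0,10.4],[0,0,0,0,0,0,10.4],[0,0,0,0,0,0,0],[0,0,0,0,0,0,0]]'
python3 go.py 0.645 -0.1265 0.0925 48
python3 - <<'E'
from h import *
for n in("top","side"):
    im,d,c=grab(n); cv2.imwrite(f"pics/{n}1.png",im); np.save(f"pics/{n}1.npy",d)
a=cv2.imread("pics/top1.png")[110:220,340:440]; b=cv2.imread("pics/side1.png")[130:230,220:300]
a=cv2.resize(a,(400,440),interpolation=cv2.INTER_CUBIC); b=cv2.resize(b,(352,440),interpolation=cv2.INTER_CUBIC)
cv2.imwrite("pics/m1.png",np.hstack([a,b]))
E
```

```text
time: 5.85
position: [0.528, 0.1776, 0.1754]
tool_rot: [1.787, 2.583, 0.001]
ft_force: [0.5, 0.1, -1.3]
grip_width: 0.119
grip_force: 45.0
time: 6.6
position: [0.6441, -0.1269, 0.1732]
tool_rot: [-1.788, -2.583, 0.001]
ft_force: [1.6, 0.4, -0.7]
grip_width: 0.119
grip_force: 45.0
time: 7.6
position: [0.6438, -0.125, 0.1733]
tool_rot: [-2.865, -1.288, 0.001]
ft_force: [0.7, 0.0, -0.4]
grip_width: 0.122
grip_force: 45.0
t 7.60 pos [ 0.6438 -0.125   0.1733] yaw 48.4 tilt [-0.  0.] F [ 0.7  0.  -0.4] T [ 0.   -0.1   0.01] w 0.011 gf 45.0 j7 -0.75 Mspin 0.05 r 113.6 mm az 48.8
shift mm [-0.3  1.9 80.8] turn [-0.02  0.01  0.41]
```

View pics/m1.png

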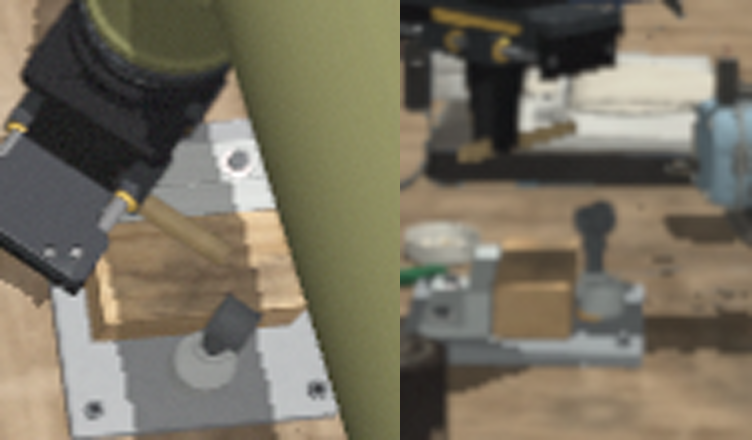

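The left panel shows the held punch emerging from the gripper at about px (376,161), with its tip near (397,174) pointing at the eye. The right panel shows its ends near px (234,166) and (260,159). I'll compare both with the projected model.

```bash
python3 - <<'E'
from h import *
s=ctrl.get_state(); R=Ro.from_rotvec(s["tool_rot"]).as_matrix(); p=np.array(s["position"]); x=R[:,0]
tip=p-87*x/1e3+[0,0,.0025]; tail=p+31*x/1e3+[0,0,.0025]
eye=np.array([.569,-.2105,.095])
ct,cs=ctrl.camera_info("top"),ctrl.camera_info("side")
for n,c in(("top",ct),("side",cs)): print(n,"tip",proj(c,tip),"tail",proj(c,tail),"eye",proj(c,eye))
im=cv2.imread("pics/top1.png"); d=np.load("pics/top1.npy"); ys,xs=np.mgrid[0:420,0:560]; W=world(ct,d,np.c_[xs.ravel(),ys.ravel()]).reshape(420,560,3)
box=np.zeros(d.shape,bool); box[155:185,374:408]=1
m=box&(d>0)&(W[...,2]>.15)&(W[...,2]<.2)
# drop finger pixels: further than 20 mm from model line; work in frame along punch
q=(W[m]-p)@R; k=(q[:,0]<-15)&(abs(q[:,1])<.012*1)
k=(q[:,0]<-.02)&(abs(q[:,1])<.012); q=q[k]; print("pts",len(q),"x min",q[:,0].min())
for a in np.arange(-.09,-.02,.01):
    b=q[(q[:,0]>=a)&(q[:,0]<a+.01)]
    if len(b): print(round(a,3),len(b),"y med %.4f range %.4f %.4f"%(np.median(b[:,1]),b[:,1].min(),b[:,1].max()),"z world centre %.4f"%(p[2]-np.percentile(b[:,2],20)-.006))
E
```

```text
top tip [[395.86731091 173.91353773]] tail [[348.00998536 142.45053259]] eye [[397.11508602 191.32889504]]
side tip [[259.97955477 157.97148165]] tail [[234.39961734 164.39583206]] eye [[264.81035308 179.35442677]]
pts 155 x min -0.08777340824140903
-0.09 24 y med -0.0011 range -0.0060 0.0071 z world centre 0.1755
-0.08 31 y med -0.0029 range -0.0065 0.0040 z world centre 0.1759
-0.07 30 y med -0.0025 range -0.0066 0.0059 z world centre 0.1758
-0.06 30 y med -0.0024 range -0.0063 0.0054 z world centre 0.1753
-0.05 30 y med -0.0019 range -0.0069 0.0064 z world centre 0.1754
-0.04 10 y med -0.0025 range -0.0065 0.0053 z world centre 0.1746
```

```bash
python3 -m handwheel '[[0,0,0.001,0.04,0,0,0],[0,0,0,0.025,0,0,0],[0,0,0,0.0155,0,0,0],[0,0,0,0,0,0,0],[0,0,0,0,0,0,0]]'
python3 go.py
python3 - <<'E'
from h import *
for n in("top","side"):
    im,d,c=grab(n); cv2.imwrite(f"pics/{n}2.png",im); np.save(f"pics/{n}2.npy",d)
a=cv2.imread("pics/top2.png")[150:215,365:425]; b=cv2.imread("pics/side2.png")[155:205,225:285]
a=cv2.resize(a,None,fx=6.6,fy=6.6,interpolation=cv2.INTER_CUBIC); b=cv2.resize(b,None,fx=6.6,fy=6.6,interpolation=cv2.INTER_CUBIC); b=cv2.copyMakeBorder(b,0,a.shape[0]-b.shape[0],0,0,cv2.BORDER_CONSTANT)
cv2.imwrite("pics/m2.png",np.hstack([a,b]))
s=ctrl.get_state(); R=Ro.from_rotvec(s["tool_rot"]).as_matrix(); p=np.array(s["position"]); x=R[:,0]
tip=p-87*x/1e3+[0,0,.0025]; eye=np.array([.569,-.2105,.095])
for n,o in(("top",(365,150)),("side",(225,155))):
    c=ctrl.camera_info(n); print(n,"crop tip",(proj(c,tip)-o+.5)*6.6,"eye",(proj(c,eye)-o+.5)*6.6,"px/mm x,z",np.linalg.norm(proj(c,eye+[.001,0,0])-proj(c,eye))*6.6)
E
```

```text
time: 8.32
position: [0.6456, -0.1259, 0.0943]
tool_rot: [2.866, 1.283, 0.003]
ft_force: [-0.2, 0.6, -0.6]
grip_width: 0.115
grip_force: 45.0
t 8.32 pos [ 0.6456 -0.1259  0.0943] yaw 48.2 tilt [ 0.002 -0.   ] F [-0.2  0.6 -0.6] T [-0.02 -0.09 -0.03] w 0.010 gf 45.0 j7 -0.78 Mspin -0.03 r 114.1 mm az 47.9
top crop tip [[149.27656404 226.88546701]] eye [[215.25956773 276.07070727]] px/mm x,z 2.8980082528114623
side crop tip [[229.10436024 170.89059187]] eye [[266.04833032 164.03921668]] px/mm x,z 1.9079858259787963
```

View pics/m2.png

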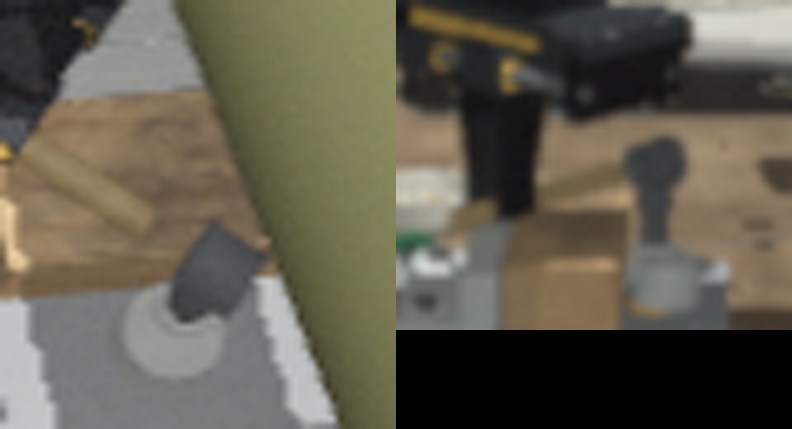

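Top crop: the punch line, with its tip at (147,223), extends straight through the eye centre at about (222,268). Side: its extension passes through the eye centre too. I'll insert slowly.

```bash
python3 -m handwheel '[[0,-0.008,0,0,0,0,0],[0,-0.006,0,0,0,0,0],[0,-0.004,0,0,0,0,0],[0,-0.004,0,0,0,0,0],[0,0,0,0,0,0,0]]'; python3 go.py; python3 -m handwheel '[[0,0,0,0,0,0,0]]'; python3 go.py
```

```text
time: 9.05
position: [0.6298, -0.1428, 0.093]
tool_rot: [2.868, 1.282, -0.0]
ft_force: [0.2, -0.1, -0.4]
grip_width: 0.118
grip_force: 45.0
t 9.05 pos [ 0.6298 -0.1428  0.093 ] yaw 48.2 tilt [-0. -0.] F [ 0.2 -0.1 -0.4] T [-0.06 -0.03 -0.06] w 0.010 gf 45.0 j7 -0.75 Mspin 0.08 r 91.0 mm az 48.1
time: 9.18
position: [0.6301, -0.1421, 0.093]
tool_rot: [-2.867, -1.284, -0.0]
ft_force: [-0.0, 0.2, -1.4]
grip_width: 0.12
grip_force: 45.0
t 9.18 pos [ 0.6301 -0.1421  0.093 ] yaw 48.2 tilt [0. 0.] F [-0.   0.2 -1.4] T [-0.06 -0.1   0.01] w 0.010 gf 45.0 j7 -0.75 Mspin -0.02 r 91.7 mm az 48.2
```

```bash
python3 -m handwheel '[[0,-0.004,0,0,0,0,0],[0,-0.004,0,0,0,0,0],[0,-0.004,0,0,0,0,0],[0,-0.004,0,0,0,0,0]]'; python3 go.py;  python3 -m handwheel '[[0,-0.005,0,0,0,0,0],[0,-0.005,0,0,0,0,0],[0,-0.005,0,0,0,0,0],[0,-0.005,0,0,0,0,0],[0,0,0,0,0,0,0],[0,0,0,0,0,0,0]]'; python3 go.py
```

```text
time: 9.68
position: [0.6191, -0.1546, 0.093]
tool_rot: [2.868, 1.283, -0.0]
ft_force: [-0.2, -0.8, -0.3]
grip_width: 0.121
grip_force: 45.0
t 9.68 pos [ 0.6191 -0.1546  0.093 ] yaw 48.2 tilt [-0. -0.] F [-0.2 -0.8 -0.3] T [-0.01 -0.03  0.  ] w 0.011 gf 45.0 j7 -0.72 Mspin 0.03 r 75.1 mm az 48.2
time: 10.42
position: [0.6061, -0.169, 0.0931]
tool_rot: [2.867, 1.284, 0.0]
ft_force: [-0.5, 0.3, -1.5]
grip_width: 0.118
grip_force: 45.0
t 10.43 pos [ 0.6061 -0.169   0.0931] yaw 48.2 tilt [0. 0.] F [-0.5  0.3 -1.5] T [-0.02  0.01  0.03] w 0.010 gf 45.0 j7 -0.69 Mspin -0.06 r 55.7 mm az 48.2
```

```bash
for i in 1 2; do python3 -m handwheel '[[0,-0.0003,0.0058,0,0,0,6],[0,-0.0003,0.0058,0,0,0,6],[0,0,0,0,0,0,0]]' >/dev/null; python3 go.py; done; for i in 1 2 3; do python3 -m handwheel '[[0,-0.0002,0.0048,0,0,0,5]]' >/dev/null; python3 go.py; done; python3 -m handwheel '[[0,0,0,0,0,0,0]]' >/dev/null; python3 go.py
```

```text
t 10.80 pos [ 0.6141 -0.1778  0.093 ] yaw 36.3 tilt [ 0. -0.] F [-0.5  0.5 -1.4] T [ 0.05 -0.05 -0.01] w 0.010 gf 45.0 j7 -0.88 Mspin -0.03 r 55.7 mm az 35.9
t 11.18 pos [ 0.6197 -0.1867  0.0929] yaw 24.4 tilt [-0.     0.001] F [ 0.7  1.3 -1.4] T [ 0.23 -0.01  0.04] w 0.010 gf 45.0 j7 -1.06 Mspin -0.09 r 56.0 mm az 25.1
t 11.30 pos [ 0.6214 -0.1905  0.093 ] yaw 19.4 tilt [-0.     0.001] F [ 0.7  1.8 -1.1] T [ 0.43 -0.03  0.1 ] w 0.010 gf 45.0 j7 -1.14 Mspin -0.18 r 56.1 mm az 20.9
t 11.43 pos [ 0.6231 -0.1951  0.093 ] yaw 14.4 tilt [0.    0.001] F [ 0.2  1.8 -1.6] T [ 0.45 -0.12  0.05] w 0.010 gf 45.0 j7 -1.21 Mspin -0.14 r 56.2 mm az 15.9
t 11.55 pos [ 0.6242 -0.1997  0.093 ] yaw 9.4 tilt [0.001 0.002] F [ 1.4  2.1 -0.2] T [ 0.51 -0.19  0.09] w 0.010 gf 45.0 j7 -1.29 Mspin -0.19 r 56.3 mm az 11.1
t 11.68 pos [ 0.6243 -0.2     0.0931] yaw 9.5 tilt [0.001 0.001] F [-0.2  2.9 -1.7] T [ 0.59 -0.32  0.05] w 0.011 gf 45.0 j7 -1.29 Mspin -0.21 r 56.3 mm az 10.8
```

```bash
python3 -m handwheel '[[0,-0.0001,0.0039,0,0,0,4]]' >/dev/null; python3 go.py;python3 -m handwheel '[[0,-0.0001,0.0039,0,0,0,4]]' >/dev/null; python3 go.py;python3 -m handwheel '[[0,-0.0001,0.0039,0,0,0,4]]' >/dev/null; python3 go.py; python3 -m handwheel '[[0,0,0,0,0,0,0]]' >/dev/null; python3 go.py
```

```text
t 11.80 pos [ 0.6249 -0.2035  0.0931] yaw 5.5 tilt [0.001 0.001] F [ 2.7  2.6 -0.9] T [ 0.64 -0.31  0.08] w 0.010 gf 45.0 j7 -1.35 Mspin -0.21 r 56.3 mm az 7.1
t 11.93 pos [ 0.6253 -0.2074  0.0932] yaw 1.4 tilt [0.001 0.001] F [ 1.6  2.8 -1.1] T [ 0.66 -0.33  0.09] w 0.011 gf 45.0 j7 -1.41 Mspin -0.24 r 56.4 mm az 3.1
t 12.05 pos [ 0.6254 -0.2113  0.0932] yaw -2.6 tilt [0.001 0.002] F [ 2.3  3.  -1.4] T [ 0.65 -0.47  0.03] w 0.010 gf 45.0 j7 -1.47 Mspin -0.20 r 56.4 mm az -0.8
t 12.18 pos [ 0.6254 -0.2115  0.0932] yaw -2.5 tilt [0.001 0.001] F [ 2.2  4.  -0.7] T [ 0.8  -0.61 -0.06] w 0.011 gf 45.0 j7 -1.47 Mspin -0.16 r 56.4 mm az -1.1
```

```bash
python3 -m handwheel '[[0,-0.0002,0.0033,0,0,0,3.2]]' >/dev/null; python3 go.py;python3 -m handwheel '[[0,-0.0002,0.0030,0,0,0,3]]' >/dev/null; python3 go.py;python3 -m handwheel '[[0,-0.0002,0.0030,0,0,0,3]]' >/dev/null; python3 go.py; python3 -m handwheel '[[0,0,0,0,0,0,0]]' >/dev/null; python3 go.py
```

```text
t 12.30 pos [ 0.6252 -0.2145  0.0933] yaw -5.7 tilt [0.002 0.001] F [ 3.   3.1 -1.7] T [ 0.83 -0.71 -0.07] w 0.011 gf 45.0 j7 -1.52 Mspin -0.12 r 56.4 mm az -4.1
t 12.43 pos [ 0.625  -0.2175  0.0933] yaw -8.8 tilt [0.002 0.002] F [ 3.   3.9 -0.7] T [ 0.93 -0.82 -0.09] w 0.010 gf 45.0 j7 -1.56 Mspin -0.15 r 56.4 mm az -7.1
t 12.55 pos [ 0.6246 -0.2203  0.0934] yaw -11.8 tilt [0.003 0.002] F [ 3.8  3.7 -1.9] T [ 0.88 -0.86 -0.05] w 0.010 gf 45.0 j7 -1.60 Mspin -0.20 r 56.4 mm az -10.0
t 12.68 pos [ 0.6245 -0.2205  0.0934] yaw -11.7 tilt [0.003 0.001] F [ 4.5  3.5 -1.3] T [ 0.85 -0.91 -0.07] w 0.011 gf 45.0 j7 -1.60 Mspin -0.17 r 56.4 mm az -10.2
```

```bash
python3 -m handwheel '[[0,0.0003,0.0031,0,0,0,3]]' >/dev/null; python3 go.py;python3 -m handwheel '[[0,0.0002,0.0030,0,0,0,3]]' >/dev/null; python3 go.py; python3 -m handwheel '[[0,0.0002,0.0030,0,0,0,3]]' >/dev/null; python3 go.py; python3 -m handwheel '[[0,0,0,0,0,0,0]]' >/dev/null; python3 go.py
```

```text
t 12.80 pos [ 0.624  -0.2232  0.0933] yaw -14.7 tilt [0.002 0.002] F [ 3.4  3.9 -1.3] T [ 0.97 -0.74 -0.11] w 0.010 gf 45.0 j7 -1.65 Mspin -0.14 r 56.5 mm az -13.0
t 12.93 pos [ 0.6233 -0.2261  0.0933] yaw -17.8 tilt [0.002 0.002] F [ 3.   5.1 -1.5] T [ 1.05 -0.72 -0.12] w 0.010 gf 45.0 j7 -1.69 Mspin -0.21 r 56.5 mm az -16.1
t 13.05 pos [ 0.6224 -0.2289  0.0932] yaw -20.8 tilt [0.002 0.002] F [ 2.6  4.8 -1.3] T [ 1.06 -0.63 -0.09] w 0.010 gf 45.0 j7 -1.74 Mspin -0.21 r 56.5 mm az -19.0
t 13.18 pos [ 0.6224 -0.229   0.0932] yaw -20.7 tilt [0.002 0.002] F [ 3.5  4.6 -0.1] T [ 1.04 -0.62 -0.13] w 0.011 gf 45.0 j7 -1.74 Mspin -0.18 r 56.5 mm az -19.1
```

```bash
python3 -m handwheel '[[0,0.0001,0.0030,0,0,0,3]]' >/dev/null; python3 go.py;python3 -m handwheel '[[0,0.0001,0.0030,0,0,0,3]]' >/dev/null; python3 go.py; python3 -m handwheel '[[0,0.0001,0.0030,0,0,0,3]]' >/dev/null; python3 go.py; python3 -m handwheel '[[0,0,0,0,0,0,0]]' >/dev/null; python3 go.py
```

```text
t 13.30 pos [ 0.6214 -0.2316  0.0931] yaw -23.7 tilt [0.001 0.002] F [ 1.3  4.5 -1.7] T [ 1.14 -0.59 -0.1 ] w 0.010 gf 45.0 j7 -1.78 Mspin -0.16 r 56.5 mm az -21.9
t 13.43 pos [ 0.6203 -0.2342  0.0932] yaw -26.8 tilt [0.001 0.003] F [ 2.6  5.5 -1.2] T [ 1.28 -0.65 -0.15] w 0.010 gf 45.0 j7 -1.83 Mspin -0.19 r 56.5 mm az -24.8
t 13.55 pos [ 0.619  -0.2368  0.0931] yaw -29.8 tilt [0.001 0.003] F [ 2.3  5.1 -0.4] T [ 1.2  -0.6  -0.12] w 0.011 gf 45.0 j7 -1.87 Mspin -0.19 r 56.5 mm az -27.7
t 13.68 pos [ 0.619  -0.2369  0.0931] yaw -29.7 tilt [0.001 0.003] F [ 2.2  4.3 -1.7] T [ 1.14 -0.6  -0.18] w 0.010 gf 45.1 j7 -1.87 Mspin -0.09 r 56.5 mm az -27.8
```

```bash
python3 -m handwheel '[[0,0.0001,0.0026,0,0,0,2.6]]' >/dev/null; python3 go.py;python3 -m handwheel '[[0,0.0001,0.0026,0,0,0,2.6]]' >/dev/null; python3 go.py; python3 -m handwheel '[[0,0.0001,0.0026,0,0,0,2.6]]' >/dev/null; python3 go.py; python3 -m handwheel '[[0,0,0,0,0,0,0]]' >/dev/null; python3 go.py
```

```text
t 13.80 pos [ 0.6179 -0.2389  0.0931] yaw -32.3 tilt [0.001 0.003] F [ 3.   4.8 -1.3] T [ 1.26 -0.65 -0.16] w 0.010 gf 45.0 j7 -1.91 Mspin -0.16 r 56.5 mm az -30.1
t 13.93 pos [ 0.6165 -0.2411  0.0931] yaw -34.9 tilt [0.001 0.003] F [ 3.   4.9 -1. ] T [ 1.34 -0.67 -0.14] w 0.011 gf 45.0 j7 -1.95 Mspin -0.18 r 56.5 mm az -32.8
t 14.05 pos [ 0.6151 -0.2431  0.0931] yaw -37.5 tilt [0.001 0.003] F [ 2.2  5.4 -1.2] T [ 1.39 -0.58 -0.14] w 0.010 gf 45.0 j7 -1.99 Mspin -0.18 r 56.5 mm az -35.2
t 14.18 pos [ 0.615  -0.2432  0.0931] yaw -37.5 tilt [0.001 0.003] F [ 1.9  6.1 -1.4] T [ 1.28 -0.57 -0.18] w 0.011 gf 45.1 j7 -1.99 Mspin -0.16 r 56.5 mm az -35.4
```

```bash
python3 - <<'E'
from h import *
im,d,c=grab("top"); cv2.imwrite("pics/top3.png",im)
cv2.imwrite("pics/m3.png",cv2.resize(im[130:230,335:440],None,fx=5,fy=5,interpolation=cv2.INTER_CUBIC))
E
```

```text
(no output)
```

View pics/m3.png

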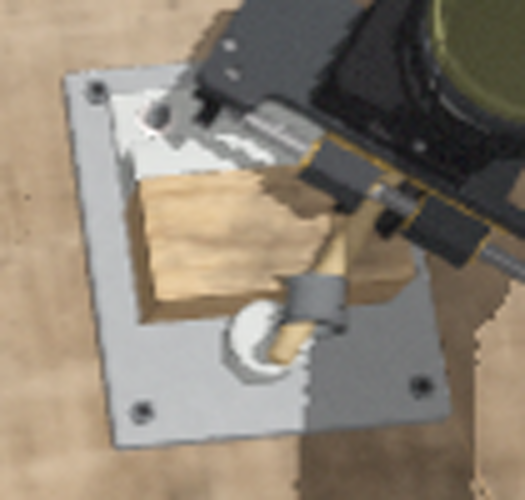

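The picture shows the punch through the eye, with its far end standing out near (285,350) in the crop. The eye has turned about 50–55°, and the block is still loose. I continue in small steps.

```bash
python3 -m handwheel '[[0,0.0001,0.0025,0,0,0,2.5]]' >/dev/null; python3 go.py;python3 -m handwheel '[[0,0.0001,0.0025,0,0,0,2.5]]' >/dev/null; python3 go.py; python3 -m handwheel '[[0,0.0001,0.0025,0,0,0,2.5]]' >/dev/null; python3 go.py; python3 -m handwheel '[[0,0,0,0,0,0,0]]' >/dev/null; python3 go.py
```

```text
t 14.35 pos [ 0.6138 -0.245   0.0931] yaw -40.0 tilt [0.001 0.003] F [ 2.1  6.1 -1. ] T [ 1.36 -0.59 -0.11] w 0.011 gf 45.0 j7 -2.02 Mspin -0.24 r 56.5 mm az -37.6
t 14.47 pos [ 0.6123 -0.2468  0.0931] yaw -42.5 tilt [0.001 0.004] F [ 4.   7.6 -0.2] T [ 1.57 -0.77 -0.13] w 0.010 gf 45.0 j7 -2.06 Mspin -0.34 r 56.5 mm az -40.0
t 14.60 pos [ 0.6111 -0.2481  0.0931] yaw -45.0 tilt [0.002 0.004] F [ 4.   7.3 -1.6] T [ 1.67 -1.01 -0.04] w 0.010 gf 45.0 j7 -2.10 Mspin -0.42 r 56.5 mm az -41.8
t 14.72 pos [ 0.6111 -0.2482  0.0932] yaw -44.9 tilt [0.002 0.004] F [ 3.8  6.8 -1.4] T [ 1.54 -0.88 -0.05] w 0.010 gf 45.0 j7 -2.10 Mspin -0.38 r 56.5 mm az -41.9
```

```bash
python3 -m handwheel '[[0,0,0,0,0,0,0]]' >/dev/null; python3 go.py|grep -o Mspin.*; python3 -m handwheel '[[0,0,0,0,0,0,0]]' >/dev/null; python3 go.py|grep -o Mspin.*; python3 -m handwheel '[[0,0,0,0,0,0,0]]' >/dev/null; python3 go.py|grep -o Mspin.*
```

```text
Mspin -0.38 r 56.5 mm az -41.8
Mspin -0.32 r 56.5 mm az -41.8
Mspin -0.36 r 56.5 mm az -41.8
```

```bash
python3 -m handwheel '[[0,-0.0001,-0.0030,0,0,0,-3],[0,-0.0001,-0.0039,0,0,0,-4]]' >/dev/null; python3 go.py; python3 -m handwheel '[[0,-0.0001,-0.0039,0,0,0,-4]]' >/dev/null; python3 go.py; python3 -m handwheel '[[0,-0.0001,-0.0039,0,0,0,-4],[0,0,0,0,0,0,0]]' >/dev/null; python3 go.py;
```

```text
t 15.35 pos [ 0.6148 -0.2444  0.0931] yaw -37.9 tilt [0.001 0.002] F [ 2.9  4.8 -0.7] T [ 1.07 -0.49 -0.18] w 0.010 gf 45.1 j7 -1.99 Mspin -0.14 r 57.0 mm az -36.5
t 15.47 pos [ 0.6169 -0.2418  0.093 ] yaw -33.9 tilt [0.    0.002] F [ 0.8  2.9 -1. ] T [ 0.85 -0.34 -0.15] w 0.010 gf 45.1 j7 -1.93 Mspin -0.02 r 57.2 mm az -33.1
t 15.72 pos [ 0.6187 -0.2393  0.093 ] yaw -30.1 tilt [-0.     0.001] F [ 0.8  3.2 -1.5] T [ 1.03 -0.27 -0.25] w 0.010 gf 45.1 j7 -1.87 Mspin 0.07 r 57.4 mm az -30.1
```

```bash
python3 -m handwheel '[[0,0,-0.0008,0,0,0,0],[0,0,0,0,0,0,0]]' >/dev/null; python3 go.py; python3 -m handwheel '[[0,0,-0.0008,0,0,0,-2],[0,0,0,0,0,0,0]]' >/dev/null; python3 go.py; python3 - <<'E'
from h import *
im,d,c=grab("top"); cv2.imwrite("pics/top4.png",im)
cv2.imwrite("pics/m4.png",cv2.resize(im[160:215,375:425],None,fx=9,fy=9,interpolation=cv2.INTER_CUBIC))
E
```

```text
t 15.97 pos [ 0.6189 -0.2396  0.093 ] yaw -30.3 tilt [-0.  0.] F [ 1.   3.9 -1.3] T [ 1.02 -0.24 -0.22] w 0.010 gf 45.1 j7 -1.88 Mspin -0.00 r 57.7 mm az -30.3
t 16.23 pos [ 0.6195 -0.2384  0.093 ] yaw -28.2 tilt [-0.     0.001] F [ 1.1  5.  -1.3] T [ 1.21 -0.25 -0.22] w 0.010 gf 45.2 j7 -1.84 Mspin -0.06 r 57.7 mm az -28.9
```

View pics/m4.png

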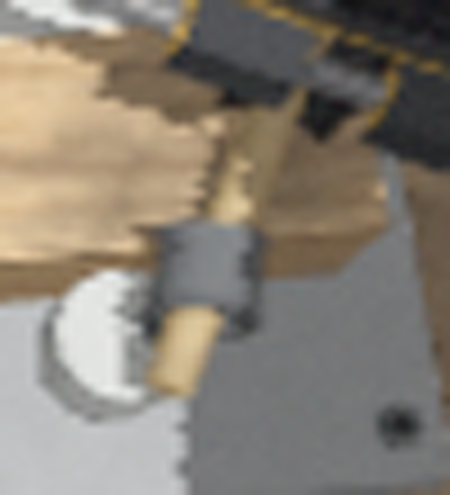

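The crop shows the punch still through the eye and roughly 10° off the bore axis. The remaining lateral force is from my off-centre turn, so I'll relieve it sideways.

```bash
python3 -m handwheel '[[0,0,-0.0012,0,0,0,0],[0,0,0,0,0,0,0]]' >/dev/null; python3 go.py; python3 -m handwheel '[[0,0,-0.0012,0,0,0,0],[0,0,0,0,0,0,0]]' >/dev/null; python3 go.py;
```

```text
t 16.52 pos [ 0.6198 -0.2383  0.093 ] yaw -28.2 tilt [-0. -0.] F [ 1.2  3.2 -1.3] T [ 0.99 -0.24 -0.23] w 0.010 gf 45.1 j7 -1.85 Mspin 0.04 r 58.0 mm az -28.7
t 16.77 pos [ 0.6203 -0.2381  0.093 ] yaw -28.3 tilt [-0.    -0.001] F [ 1.2  2.4 -0.5] T [ 0.52 -0.14 -0.16] w 0.010 gf 45.0 j7 -1.85 Mspin 0.00 r 58.2 mm az -28.3
```

```bash
python3 -m handwheel '[[0,0,-0.0015,0,0,0,0],[0,0,0,0,0,0,0]]' >/dev/null; python3 go.py; python3 -m handwheel '[[0,0,-0.001,0,0,0,-2],[0,0,-0.001,0,0,0,0],[0,0,0,0,0,0,0]]' >/dev/null; python3 go.py;
```

```text
t 17.02 pos [ 0.6209 -0.2372  0.0931] yaw -28.3 tilt [-0.    -0.002] F [-0.5 -0.2 -0.1] T [ 0.01  0.   -0.01] w 0.011 gf 45.0 j7 -1.85 Mspin 0.04 r 58.4 mm az -27.2
t 17.40 pos [ 0.6221 -0.2342  0.0931] yaw -26.3 tilt [-0. -0.] F [-0.3 -0.3 -1.3] T [ 0.06  0.04 -0.04] w 0.010 gf 45.0 j7 -1.82 Mspin 0.06 r 58.1 mm az -24.1
```

```bash
python3 -m handwheel '[[0,0.004,0.0008,0,0,0,0],[0,0.005,0,0,0,0,0],[0,0.005,0,0,0,0,0]]' >/dev/null; python3 go.py; python3 -m handwheel '[[0,0.006,0,0,0,0,0],[0,0.006,0,0,0,0,0]]' >/dev/null; python3 go.py;
```

```text
t 17.77 pos [ 0.6347 -0.2414  0.093 ] yaw -26.3 tilt [ 0. -0.] F [-0.1  0.  -0.8] T [ 0.1  -0.03  0.03] w 0.011 gf 45.0 j7 -1.82 Mspin -0.02 r 72.6 mm az -25.2
t 18.02 pos [ 0.6455 -0.2466  0.093 ] yaw -26.3 tilt [ 0. -0.] F [-0.2 -0.1  0.3] T [ 0.05  0.03 -0.02] w 0.010 gf 45.0 j7 -1.82 Mspin 0.03 r 84.6 mm az -25.2
```

```bash
python3 -m handwheel '[[0,0.01,0,0,0,0,0],[0,0.015,0,0,0,0,0],[0,0.02,0,0,0,0,0],[0,0,0,-0.03,0,0,0],[0,0,0,-0.05,0,0,0],[0,0,0,-0.01,0,0,0]]' >/dev/null; python3 go.py; 
python3 -m handwheel '[[0,-0.038,-0.036,0,0,0,0],[0,-0.038,-0.036,0,0,0,0],[0,-0.038,-0.036,0,0,0,0],[0,-0.038,-0.036,0,0,0,0],[0,-0.038,-0.036,0,0,0,0],[0,-0.038,-0.036,0,0,0,0],[0,-0.038,-0.036,0,0,0,0],[0,-0.038,-0.036,0,0,0,0],[0,-0.038,-0.036,0,0,0,0],[0,0,0,0,0,0,0]]' >/dev/null; python3 go.py
python3 -m handwheel '[[0,0,0,0,0,0,-10.5],[0,0,0,0,0,0,-10.5],[0,0,0,0,0,0,-10.5],[0,0,0,0,0,0,-10.5],[0,0,0,0,0,0,-10.5],[0,0,0,0,0,0,-10.5],[0,0,0,0,0,0,-10.5],[0,0,0,0,0,0,-10.5],[0,0,0,0,0,0,-10.5],[0,0,0,0,0,0,-10.5],[0,0,0,0,0,0,-10.5],[0,0,0,0,0,0,-10.5]]' >/dev/null
python3 -m handwheel '[[0,0,0,0,0,0,-10.5],[0,0,0,0,0,0,0]]' >/dev/null; python3 go.py 0.528 0.177 0.004 110.6
```

```text
t 18.77 pos [ 0.6881 -0.267   0.1879] yaw -26.3 tilt [ 0.007 -0.003] F [-0.  -0.7 -1.1] T [ 0.02 -0.08  0.01] w 0.011 gf 45.0 j7 -1.80 Mspin 0.07 r 131.9 mm az -25.4
t 20.02 pos [0.5197 0.1814 0.183 ] yaw -25.7 tilt [-0.001  0.002] F [ 0.7 -0.2 -1. ] T [-0.01 -0.04  0.04] w 0.011 gf 45.0 j7 -2.48 Mspin 0.24 r 395.0 mm az 97.2
t 21.77 pos [0.5225 0.1745 0.1825] yaw 110.0 tilt [-0.001 -0.   ] F [-0.6  0.3 -0.4] T [ 0.03 -0.14 -0.02] w 0.011 gf 45.0 j7 -0.15 Mspin -0.19 r 387.8 mm az 96.9
shift mm [  0.4   6.2 178.5] turn [-0.05 -0.01 -0.57]
```

```bash
python3 -m handwheel '[[0,0,0.004,0.06,0,0,0],[0,0,0,0.06,0,0,0],[0,0,0,0.035,0,0,0],[0,0,0,0.015,0,0,0],[0,0,0,0,0,0,0],[0,0,0,0,0,0,0]]' >/dev/null; python3 go.py; python3 -m handwheel '[[0,0,0,0.003,0,0,0],[0,0,0,0.002,0,0,0],[0,0,0,0,0,0,0]]' >/dev/null; python3 go.py
```

```text
t 22.52 pos [0.5274 0.1775 0.0147] yaw 110.2 tilt [0.003 0.001] F [-0.2 -0.3 -0.7] T [ 0.07 -0.17 -0.05] w 0.010 gf 45.0 j7 -0.29 Mspin -0.04 r 390.2 mm az 96.1
t 22.90 pos [0.526  0.1769 0.0081] yaw 110.2 tilt [ 0. -0.] F [ 0.  -0.7 -0.1] T [ 0.02 -0.1   0.05] w 0.010 gf 45.0 j7 -0.30 Mspin -0.06 r 389.8 mm az 96.3
```

```bash
python3 -m handwheel '[[0,0,0,0.002,0,0,0],[0,0,0,0.001,0,0,0],[0,0,0,0,0,0,0]]' >/dev/null; python3 go.py
```

```text
t 23.27 pos [0.5258 0.177  0.0049] yaw 110.2 tilt [-0. -0.] F [ 0.8 -0.3 -1.1] T [ 0.02 -0.12  0.05] w 0.010 gf 45.0 j7 -0.30 Mspin 0.24 r 389.9 mm az 96.4
```

```bash
python3 -m handwheel '[[0,0,0,0.001,0,0,0],[0,0,0,0,0,0,0],[0.014,0,0,0,0,0,0],[0.02,0,0,0,0,0,0],[0.04,0,0,0,0,0,0],[0.04,0,0,0,0,0,0],[0.04,0,0,0,0,0,0]]' 10 >/dev/null; python3 go.py; python3 -m handwheel '[[0.05,0,0,-0.02,0,0,0],[0.05,0,0,-0.05,0,0,0],[0.05,0,0,-0.06,0,0,0],[0.05,0,0,-0.06,0,0,0],[0.05,0,-0.05,0,0,0,0],[0.05,0,-0.02,0,0,0,0],[0.05,0.06,0,-0.02,0,0,0],[0.05,0.06,0,-0.02,0,0,0],[0.05,0.06,0,0,0,0,0],[0.05,0,0,0,0,0,0]]' >/dev/null; python3 go.py
python3 - <<'E'
from h import *
im,d,c=grab("top"); cv2.imwrite("pics/top5.png",im)
a=cv2.resize(im[120:260,200:440],None,fx=3.2,fy=3.2,interpolation=cv2.INTER_CUBIC); cv2.imwrite("pics/m5.png",a)
ys,xs=np.mgrid[0:420,0:560]; W=world(c,d,np.c_[xs.ravel(),ys.ravel()]).reshape(420,560,3)
b=W[205:255,205:275].reshape(-1,3); b=b[(b[:,2]>.007)&(b[:,2]<.03)]; print(len(b),b.mean(0),b.min(0),b.max(0))
E
```

```text
t 24.15 pos [0.5259 0.177  0.004 ] yaw 110.2 tilt [-0. -0.] F [-0.2 -0.6 -0.1] T [-0.03 -0.16  0.03] w 0.038 gf 0.0 j7 -0.30 Mspin -0.13 r 389.9 mm az 96.3
t 25.40 pos [0.3948 0.3262 0.2355] yaw 110.9 tilt [0.001 0.003] F [ 1.  -1.1 -0.3] T [-0.03 -0.08  0.05] w 0.050 gf 0.0 j7 -0.44 Mspin 0.27 r 564.3 mm az 108.0
216 [0.53470871 0.14988261 0.01043559] [0.51051883 0.09431462 0.00701896] [0.55824024 0.20626382 0.01557716]
```

View pics/m5.png

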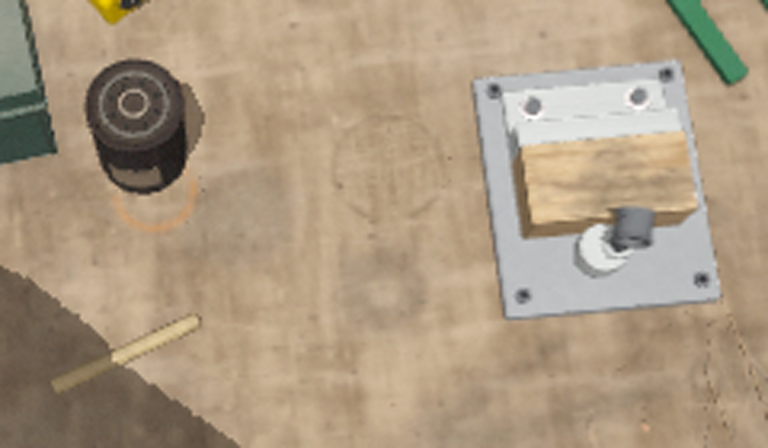

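The picture shows the punch lying flat at crop (55,385)–(200,320), the eye turned about 65°, and the block tight against the fence. The filter is undisturbed and the arm is clear, so I'm handing in.

```bash
python3 -c "
from bench import ctrl
print(ctrl.close_job())"
```

```text
the job is handed in; nothing more can be done
None
```

I turned the spindle with the punch until it resisted at about 0.37 N m (an estimated 19 N of clamping force), drew the punch out, laid it back on the bench left of the fixture, and handed the job in at about 25 s; the verdict was not shown.

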